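# Clamp the slip holder and show the glass slip label end up over the light box

## Robot

A 6-joint arm with a two-finger parallel gripper is mounted at the origin on the work surface. World frame = base frame: x ahead of the robot, y to its left, z up, the work surface at z = 0. Lengths are in mm, angles in rad, forces in N, time in s.
With the tool pointing down it reaches from about 350 to 875 mm from the base axis. Payload 4.2 kg.
Tool frame: the origin (TCP) lies midway between the tips of the shut fingers; the grasp point (between the pads) lies 19 mm behind it (arm.grasp_offset is the distance from the TCP to the grasp point, in mm); z points along the fingers, y is the line along which they close (so a half turn about z gives the same grasp; the last joint's range is limited). The gripper opens to 85 mm and grips with 20 to 120 N. Pads are 22 mm wide; open, the fingers measure 114 mm over their backs; the gripper's body (76 mm by 85 mm) begins 54 mm behind the grasp point. The pads swing forward as they close: fully open they stand 13 mm farther back than shut.
Start: joints at [-1.084, 0.385, 0.008, 0, -1.194, -0.259], TCP at [141.164, -608.828, 231.312] pointing down, gripper open.
Joint ranges: [-3.14, 3.14], [-1.21, 2.06], [-1.07, 1.41], [-3.16, 2.05], [-2.99, -0.16], [-3.1, 3.1]. Speed limits (rad/s): [2.79, 2.79, 3.14, 3.14, 3.14, 3.14].

## Interface

Orientations are given as a unit quaternion [x, y, z, w].
In Python, from bench import arm gives the robot as it stands. The module is installed in compiled form; this text tells all that it offers.
- The arm moves only by the tool servo_tool, never from a script. Its argument "increments" is a list of rows, each a list of 7 numbers: the opening, from 0 (shut) to 1 (fully open), then the shift along the tool's x, y, z in m, then the turn, a rotation vector about the tool's x, y, z in degrees. In form: [[grip, x, y, z, ax, ay, az], ...]. A call has 1 to 12 rows; each row is the pose to reach, as a shift and turn from the pose commanded when the call began, along the tool's axes at that moment; what a row does not reach only later rows make up. A row lasts 1/8 s, in which the tool goes at most 62.5 mm and 10.7 degrees, less where a joint would pass 70% of its speed; a pose out of reach is approached as far as the arm can. A call with a gripper value outside its range is refused whole. The fingers move at their own pace and stop on an object; the grip force is fixed at half the most. Time passes only in rows, so rows that repeat a pose let the fingers close. It gives the time, the measured TCP pose, the force, the opening and the grip force at its end, in the units of the state.
- arm.read_state(): the state, without advancing time (a new reading comes with each control period).
- arm.get_image(name): name is "side" or "top" or "wrist"; returns a dict with "color" (420x560x3 uint8, red, green, blue), "fx", "fy", "cx", "cy" (pixels), "rvec" (rotation vector, rad) and "tvec" (3), from world to camera coordinates, as OpenCV has them; the wrist camera has in their place "hand_eye" (4x4, takes a point from camera to tool coordinates, whose origin is the TCP and whose axes are the flange's). Camera axes: x right, y down, z forward; pixel columns grow to the right and rows downward; lengths in mm; the calibration is good to about 2 mm. A picture is of the moment at which its call begins: read the wrist's pose just before it. There is no depth.
- arm.job_done(): hands the job in; it is judged then, once.
Trained networks look in the newest picture that a camera, given by its name, has taken for a name from the list of things; names that differ only in an ending like _2 or _b are one class to them, and where a whole thing is asked for, a point or a joint stands for the part that bears it (a point fixed in the world has none). Each returns a list of dicts, best first, with "p" (0 to 1); they miss things now and then, are a little off and sometimes report something else, mostly with a low value. They report only what shows in the picture. A call takes as long as a camera call. They do not tell look-alikes from the thing itself.
- arm.look_for(camera, thing): "box" ([centre column, centre row, width, height] in pixels, round what is visible of it).
- arm.spot_point(camera, thing): "centre" ([column, row] in pixels: a listed point, or the origin of a listed thing).
The state is a dict: "clock": time; "joints": joint angles; "joint_vel": joint speeds; "joint_efforts": joint torques, N m; "position": TCP position; "ee_rot": TCP orientation; "contact_force": force on the tool from outside, world axes, zero at the start; "wrist_torque": the same for the moment, N m; "gripper_width": finger opening in mm; "grasp_force": force on a finger pad.
Only numpy, scipy, OpenCV 4.12 (cv2) and the standard library are available. Lean on these libraries where they do the work, as an engineer would, in place of code of your own. Each camera call takes 0.05 s, during which the arm holds its last target. There are 200 camera calls.

## Task

Crank the vise shut so that its jaws grip the round wooden holder firmly, then draw out the glass slip that stands in it. One end of the slip is frosted for the label and has a small notch cut in its upper corner: hold the slip still in the gripper above the light box, well clear of it, with that frosted end uppermost, the length of the slip rising at about 45 degrees or steeper. Finish while still holding it there; leave the holder clamped and the other things on the bench undisturbed.

Things in the scene. Friction and masses are not known exactly. Their poses are not given: they have to be found in the camera images.
- vise: grey machine vise fixed to the bench, 130 x 335 (along its y), bed 15 thick; origin at bench level; x across, y along the jaw travel, z up. The jaws stand up to 34 above the bench, 120 wide across x. The gear housing below the crank is 45 high
- fixed_jaw: the jaw that does not move; its origin is the vise's; its gripping face is the plane y = +50 mm in the vise's frame
- jaw: the moving jaw; its origin is the vise's origin when fully open, and moves along the vise's +y with closing. Its gripping face is at y = -75 mm in its own frame, so it meets the 90 mm holder held against the fixed jaw after 35 mm of travel
- crank (a joint): crank angle, rad, 0 to 4.2; grows clockwise seen from above, closing the jaw 10 mm per rad; the holder is gripped at about 3.5. At 0 the arm points along the vise's +x, at pi along -x, passing -y. Friction 0.25 N m (about 5 N at the knob); it stays where left, keeping the jaw pressed; once both jaws touch, push on to about 13 N at the knob for a firm grip
- crank_knob (a point): middle of the upright round black knob at the end of the crank arm: 20 across, 40 tall (20 above and 20 below this point), free to spin on its own pin; its path is a level circle of radius 55 about crank_axis. The steel arm lies directly under the knob
- crank_axis (a point): point on the crank's upright turning axis at the height of the knob's middle (180 from the vise's origin along its -y, 81 above the bench)
- holder: loose wooden holder standing on the vise bed between the jaws: a round foot 90 across and 24 high with two cheeks 70 long, 12 thick and 22 high on it, leaving an open slot 8 wide along its x; total height 46; origin at the centre of the underside (15 above the bench). It may stand turned any way; closing the jaw pushes it against the fixed jaw
- slip: pale green glass slip 120 long (x) x 6 thick (y) x 55 high (z), 0.1 kg, standing on its long edge in the holder's slot, bottom edge 39 and top edge 94 above the bench, 33 mm of it above the cheeks. Origin at the middle of the bottom edge. The +x end is frosted white over 30 mm, with a square notch 14 x 14 in its upper corner; the -x end is plain and unnotched
- slip_mid (a point): centre of the slip, 27.5 above its origin along its z
- light_box: flat light box with a white top, 200 x 240 (y) x 30 high, fixed; origin at its underside's centre
- light_top (a point): centre of the light box's top face, axes as the light box
- jar: bystander, to be left alone: capped clear jar, 60 across, 80 tall; on the robot's side, to the right
- clear_slip: bystander, to be left alone: plain pale green glass slip, no frosting or notch, 110 x 50 x 6, lying flat; on the robot's side, to the left
- hammer: bystander, to be left alone: small hammer, 220 long, lying; beyond the vise
- knife: bystander, to be left alone: putty knife, 200 long, lying; on the far side, near the middle
- cames: bystander, to be left alone: bundle of three lead bars, 150 x 25 x 8, lying; beyond the light box
- nail_box: bystander, to be left alone: open steel nail box, 80 x 60 x 30; left, on the robot's side
- batten: bystander, to be left alone: wood batten, 200 x 30 x 20, lying; left of the vise
- spool: bystander, to be left alone: spool, 56 across, 35 tall; right, on the robot's side
There are look-alikes about, which are no part of the job. What is shaped like the slip but red is not meant. Leave any red look-alike of the holder alone.

How it is judged:
By the outcome, as a careful person would: the job done as asked, in the order asked, and still so for the second after the job is handed in, while the arm keeps its last pose, push and grip.
It also fails if it takes over 64 s, if anything falls off the work surface, if the arm or the gripper's body presses on something with over 40 N, if the wrist force passes 120 N, or if a joint passes its speed limit or range.

## Working session

There is one attempt and no reset: what is moved stays moved. The work goes in short steps, Python scripts to look and compute and a tool call to move; the robot and the scene stay as the last step left them, time stands still between calls to the robot, and variables do not carry over. Pictures are saved under pics/ and viewed, at most 10 in all, crops included, and the job is handed in when it is done.

Besides the shell and the picture viewer there is one more tool, called after "Emit:" by a JSON object that holds its "fn" and its "kwargs". servo_tool: Moves the arm, as the interface text tells. Its arguments: {"type":"object","properties":{"increments":{"type":"array","items":{"type":"array","items":{"type":"number"}}}},"required":["increments"]}

```bash
mkdir -p pics
cat > h.py <<'E'
import numpy as np, cv2
from scipy.spatial.transform import Rotation as R
from bench import arm
def ray(im,px):
    K=np.array([[im["fx"],0,im["cx"]],[0,im["fy"],im["cy"]],[0,0,1.]])
    Rm=cv2.Rodrigues(np.array(im["rvec"],float))[0]; t=np.array(im["tvec"],float).ravel()
    d=Rm.T@np.linalg.inv(K)@np.array([px[0],px[1],1.]); return -Rm.T@t,d
def atz(im,px,z):
    o,d=ray(im,px); return o+d*(z-o[2])/d[2]
def proj(im,P):
    K=np.array([[im["fx"],0,im["cx"]],[0,im["fy"],im["cy"]],[0,0,1.]])
    return cv2.projectPoints(np.array(P,float).reshape(-1,1,3),np.array(im["rvec"],float),np.array(im["tvec"],float),K,None)[0].reshape(-1,2)
def tri(ims,pxs):
    A=np.zeros((3,3));b=np.zeros(3)
    for im,p in zip(ims,pxs):
        o,d=ray(im,p);d=d/np.linalg.norm(d);M=np.eye(3)-np.outer(d,d);A+=M;b+=M@o
    return np.linalg.solve(A,b)
def save(n,c): cv2.imwrite("pics/"+n,cv2.cvtColor(c,cv2.COLOR_RGB2BGR))
E
python3 - <<'E'
from h import *
s=arm.read_state(); print(s)
for c in("top","side"):
    im=arm.get_image(c); save(c+"0.png",im["color"])
    o,_=ray(im,(280,210)); print(c,o.round(),im["fx"])
    for t in["vise","crank_knob","crank_axis","holder","slip","slip_mid","light_top","light_box","jaw"]:
        print(t,[(np.round(d["centre"],1),round(d["p"],2),atz(im,d["centre"],{"crank_knob":81,"crank_axis":81,"holder":15,"slip":39,"slip_mid":66.5,"light_top":30}.get(t,0)).round(0)) for d in arm.spot_point(c,t)[:3]])
E
```

```text
{'clock': 0.0, 'joints': array([-1.08436819e+00,  3.85570588e-01,  6.60427749e-03, -5.14933638e-04,
       -1.19401436e+00, -2.58564574e-01]), 'joint_vel': array([-9.54451918e-04,  1.11132523e-03, -4.59641566e-05, -2.52708451e-04,
       -1.48879107e-03, -2.17652960e-03]), 'joint_efforts': array([ 4.63197284e-04, -3.92289019e+01,  1.88391817e+01,  4.18628901e+00,
       -4.76789370e-03, -4.37301736e-06]), 'position': array([ 141.04758559, -608.2611898 ,  230.20233056]), 'ee_rot': array([-1.13591015e-01,  9.93526965e-01,  1.10436540e-03, -1.74595286e-04]), 'contact_force': array([ 0.46016232, -1.49744382,  0.65038879]), 'wrist_torque': array([ 0.03242845, -0.05041546, -0.00391871]), 'grasp_force': 0.0, 'gripper_width': 85.39439443184477}
top [ 433.  -16. 1405.] 531.7777906651172
vise [(array([187.3, 184.5]), 0.79, array([585., 177.,   0.]))]
crank_knob [(array([257.3, 149.3]), 0.44, array([662., -10.,  81.]))]
crank_axis [(array([254.1, 170. ]), 0.67, array([610.,  -1.,  81.])), (array([186.7, 182.7]), 0.39, array([581., 167.,  81.]))]
holder [(array([188. , 179.9]), 0.82, array([595.
[... 880 characters left out ...]
nk_axis [(array([163.6, 277.1]), 0.74, array([708., 239.,  81.])), (array([240.1, 217.6]), 0.6, array([605.,   8.,  81.]))]
holder [(array([229.8, 285. ]), 0.9, array([589., 171.,  15.]))]
slip [(array([221.8, 276.2]), 0.96, array([605., 172.,  39.])), (array([329.9, 240.9]), 0.58, array([385.,   4.,  39.]))]
slip_mid [(array([222.4, 271. ]), 0.96, array([598., 184.,  66.])), (array([327.3, 232.7]), 0.91, array([393.,   9.,  66.])), (array([227.5, 287.5]), 0.15, array([574., 229.,  66.]))]
light_top [(array([294.2, 172.4]), 0.93, array([ 527., -307.,   30.]))]
light_box [(array([291.4, 181. ]), 0.7, array([ 535., -305.,    0.]))]
jaw [(array([305.1, 385.4]), 0.65, array([386., 381.,   0.]))]
```

Run:
```python
import cv2
t=cv2.imread("pics/top0.png"); s=cv2.imread("pics/side0.png")
cv2.imwrite("pics/t1.png",cv2.resize(t[90:270,120:360],None,fx=3.3,fy=3.3,interpolation=2))
cv2.imwrite("pics/s1.png",cv2.resize(s[170:350,130:370],None,fx=3.3,fy=3.3,interpolation=2))
```

```text
(no output)
```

View pics/t1.png

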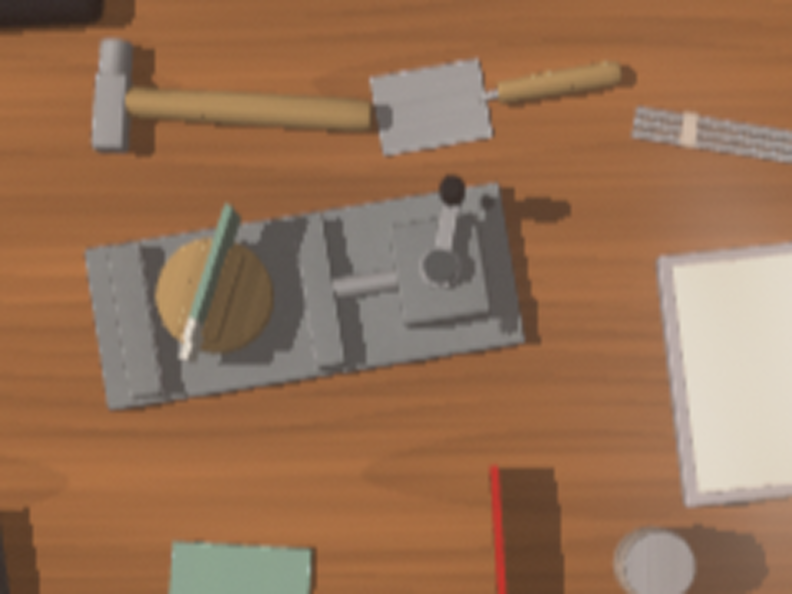

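View pics/s1.png

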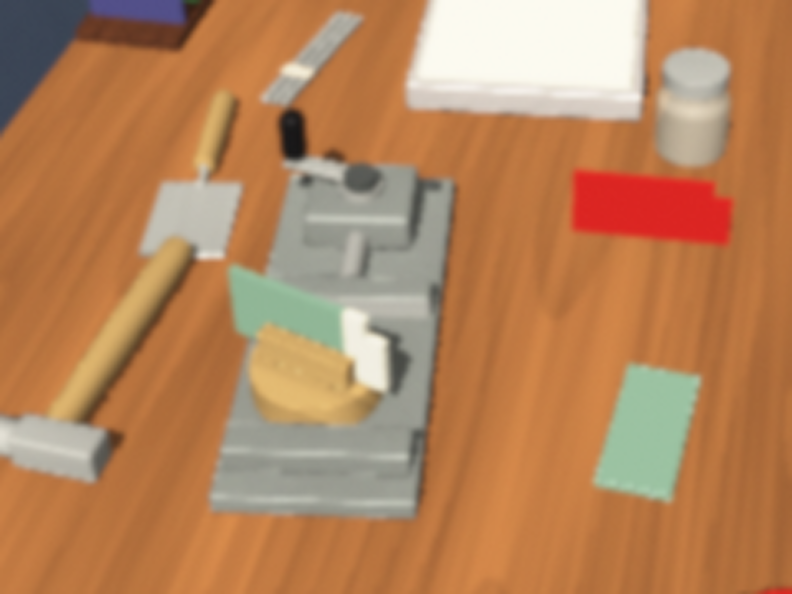

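View pics/top0.png

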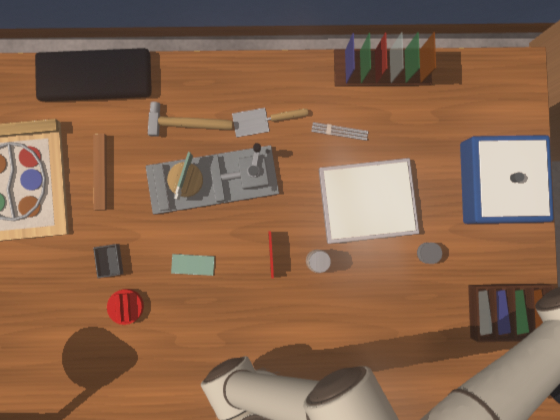

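The top view shows the vise with its fixed jaw to the left (+y). The crank is at the right, with the knob at about (257,147) and the arm near angle 0. The slip stands with its frosted, notched end toward the robot, at about (176,197). The red look-alikes are at (271,255) and (125,306). The side view agrees: notch at (240,270), knob at (218,210).

Run:
```python
from h import *
T=arm.get_image("top");S=arm.get_image("side")
c=lambda x,y:(120+x/3.3,90+y/3.3)
s=lambda x,y:(130+x/3.3,170+y/3.3)
for p in[(87,248),(497,184),(525,340),(110,408)]: print("bed",atz(T,c(*p),15).round(1))
for n,a in(("knobtop T",atz(T,c(452,187),101)),("cap T",atz(T,c(441,267),66)),("knob S",atz(S,s(292,133),81)),("slip F top T",atz(T,c(190,325),94)),("slip plain T",atz(T,c(229,208),94))): print(n,a.round(1))
print("knob tri",tri([T,S],[c(452,190),s(292,134)]).round(1))
for t in["crank_knob","crank_axis","vise","slip_mid"]:
    a=arm.spot_point("top",t)[0]["centre"];b=[d["centre"] for d in arm.spot_point("side",t)][:2]
    for q in b: print(t,tri([T,S],[a,q]).round(1))
```

```text
bed [635.9 281.5  15. ]
bed [682.7 -45.2  15. ]
bed [557.2 -65.4  15. ]
bed [508.3 263.7  15. ]
knobtop T [665.4  -9.7 101. ]
cap T [ 6.099e+02 -1.000e-01  6.600e+01]
knob S [666. -11.  81.]
slip F top T [565.2 187.9  94. ]
slip plain T [653.1 158.1  94. ]
knob tri [666.1  -9.7  81.1]
crank_knob [664.8  -6.1  80.1]
crank_knob [682.1  -7.2 -99.8]
crank_axis [610.8  -2.5  81.7]
vise [589.9 174.9  -8. ]
vise [ 514.4  207.9 -243.6]
slip_mid [482.3 156.5 202.4]
slip_mid [601.  176.1  66.9]
```

```bash
cat >> h.py <<'E'
def rel(p0,R0,p): return np.round(R0.inv().apply(np.array(p)-p0)/1000,4)
RD=R.from_quat([-.1136,.9935,0,0])
E
python3 - <<'E'
from h import *
print(rel([141.2,-608.8,231.3],RD,[665.5,-9.7,231.3]), RD.as_matrix().round(4))
E
```

```text
[-0.646   0.4653  0.    ] [[-0.9742 -0.2257  0.    ]
 [-0.2257  0.9742  0.    ]
 [-0.      0.     -1.    ]]
```

Emit:
{"fn": "servo_tool", "kwargs": {"increments": [[1,-0.049,0.036,0,0,0,0],[1,-0.098,0.071,0,0,0,0],[1,-0.147,0.106,0,0,0,0],[1,-0.197,0.142,0,0,0,0],[1,-0.246,0.177,0,0,0,0],[1,-0.295,0.212,0,0,0,0],[1,-0.344,0.248,0,0,0,0],[1,-0.393,0.283,0,0,0,0],[1,-0.442,0.318,0,0,0,0],[1,-0.491,0.354,0,0,0,0],[1,-0.54,0.389,0,0,0,0],[1,-0.58,0.418,0,0,0,0]]}}

```text
clock: 3.0
position: [613.1, -68.6, 231.4]
ee_rot: [-0.114, 0.993, -0.0, 0.0]
contact_force: [0.2, -0.4, -0.9]
gripper_width: 85.6
grasp_force: 0.0
```

Emit:
{"fn": "servo_tool", "kwargs": {"increments": [[1,-0.033,0.024,0,0,0,0],[1,-0.066,0.0473,0,0,0,0],[1,-0.066,0.0473,0.04,0,0,0],[1,-0.066,0.0473,0.07,0,0,0],[1,-0.066,0.0473,0.07,0,0,0],[1,-0.066,0.0473,0.07,0,0,0]]}}

```text
clock: 3.75
position: [666.4, -9.8, 162.9]
ee_rot: [-0.114, 0.993, -0.0, 0.001]
contact_force: [0.1, 0.6, 1.4]
gripper_width: 85.3
grasp_force: 0.0
```

Run:
```python
from h import *
s=arm.read_state(); print(s["clock"],s["position"],s["ee_rot"],s["joints"].round(2),s["contact_force"])
im=arm.get_image("wrist"); save("w1.png",im["color"])
Hm=np.array(im["hand_eye"]);print(Hm.round(2))
d=arm.spot_point("wrist","crank_knob"); print(d)
Rt=R.from_quat(s["ee_rot"]).as_matrix()
for q in d[:2]:
    v=Rt@Hm[:3,:3]@np.array([(q["centre"][0]-im["cx"])/im["fx"],(q["centre"][1]-im["cy"])/im["fy"],1])
    o=Rt@Hm[:3,3]+s["position"]; print((o+v*(81-o[2])/v[2]).round(1))
```

```text
3.75 [666.40671271  -9.77192763 162.90447474] [-1.13830410e-01  9.93499349e-01 -2.97066634e-04  1.26231338e-03] [ 0.23  0.5   0.02  0.   -1.09 -1.57] [0.10524787 0.62159573 1.40907385]
[[   0.     -0.96   -0.27   69.08]
 [   1.      0.      0.      1.27]
 [  -0.     -0.27    0.96 -143.16]
 [   0.      0.      0.      1.  ]]
[{'centre': [280.5, 215.5], 'p': 0.7}]
[667.5  -8.3  81. ]
```

View pics/w1.png

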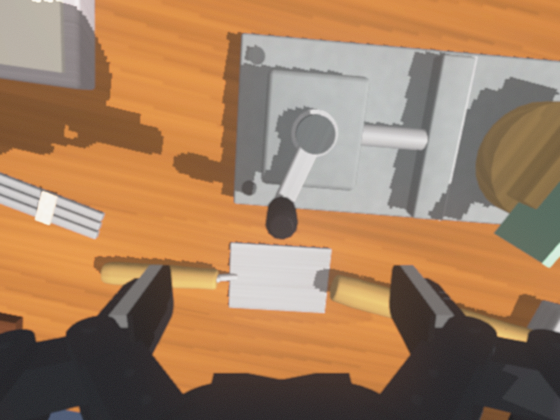

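The wrist view shows the knob at (281,217), between the open fingers and clear of the housing, which agrees with the earlier measurement. I'll go down and grip it.

Emit:
{"fn": "servo_tool", "kwargs": {"increments": [[1,0,0,0.04,0,0,0],[1,0,0,0.07,0,0,0],[1,0,0,0.09,0,0,0],[1,0,0,0.09,0,0,0],[0,0,0,0.09,0,0,0],[0,0,0,0.09,0,0,0],[0,0,0,0.09,0,0,0],[0,0,0,0.09,0,0,0],[0,0,0,0.09,0,0,0],[0,0,0,0.09,0,0,0]]}}

```text
clock: 5.1
position: [665.8, -9.8, 72.2]
ee_rot: [-0.114, 0.994, -0.0, 0.001]
contact_force: [-0.5, -0.4, 4.7]
gripper_width: 17.8
grasp_force: 58.7
```

Run:
```python
from h import *
s=arm.read_state(); print(s["clock"],s["position"],s["gripper_width"],s["grasp_force"],s["contact_force"],s["wrist_torque"])
A=np.array([610.5,-1.0,0]); v0=np.deg2rad(8.3)
k=s["position"]*[1,1,0]; d=k-A; phi0=v0-np.arctan2(d[1],d[0]); print("phi0",phi0,np.hypot(*d[:2]))
P=lambda f:A+55*np.array([np.cos(v0-f),np.sin(v0-f),0])
start=P(phi0)
fs=np.arange(phi0+.15,4.2,.15)
for f in fs: print(round(f,2),rel(start,RD,P(f))[:2])
```

```text
5.1 [665.7889849   -9.75174319  72.19674967] 17.849775245751793 58.6675207153894 [-0.51407798 -0.44146179  4.71564751] [-0.12872105  0.30492694  0.00828874]
phi0 0.30185070826204524 55.977360247026226
0.45 [ 0.0037 -0.0074]
0.6 [ 0.0084 -0.0141]
0.75 [ 0.0141 -0.0201]
0.9 [ 0.0206 -0.0252]
1.05 [ 0.0277 -0.0292]
1.2 [ 0.0355 -0.0321]
1.35 [ 0.0435 -0.0339]
1.5 [ 0.0517 -0.0344]
1.65 [ 0.06   -0.0336]
1.8 [ 0.068  -0.0317]
1.95 [ 0.0756 -0.0285]
2.1 [ 0.0827 -0.0243]
2.25 [ 0.089  -0.0191]
2.4 [ 0.0945 -0.0129]
2.55 [ 0.0991 -0.0061]
2.7 [0.1025 0.0014]
2.85 [0.1048 0.0093]
3.0 [0.1059 0.0175]
3.15 [0.1057 0.0258]
3.3 [0.1044 0.0339]
3.45 [0.1018 0.0417]
3.6 [0.0981 0.0491]
3.75 [0.0933 0.0558]
3.9 [0.0876 0.0617]
4.05 [0.081  0.0667]
```

Emit:
{"fn": "servo_tool", "kwargs": {"increments": [[0,0.0037,-0.0074,0,0,0,0],[0,0.0084,-0.0141,0,0,0,0],[0,0.0141,-0.0201,0,0,0,0],[0,0.0206,-0.0252,0,0,0,0],[0,0.0277,-0.0292,0,0,0,0],[0,0.0355,-0.0321,0,0,0,0],[0,0.0435,-0.0339,0,0,0,0]]}}

```text
clock: 5.98
position: [633.3, -50.1, 72.2]
ee_rot: [-0.114, 0.993, 0.001, 0.004]
contact_force: [2.7, 7.3, 2.7]
gripper_width: 18.1
grasp_force: 58.7
```

```bash
cat > st.py <<'E'
from h import *
s=arm.read_state(); print(s["clock"],s["position"].round(1),s["gripper_width"],s["grasp_force"],s["contact_force"].round(1),s["wrist_torque"].round(2),s["joints"].round(2))
A=np.array([610.5,-1.0]);d=s["position"][:2]-A;phi=np.deg2rad(8.3)-np.arctan2(d[1],d[0])
phi%=2*np.pi;u=d/np.hypot(*d);t=np.array([u[1],-u[0]]);f=s["contact_force"][:2]
print("phi",phi,"r",np.hypot(*d),"resist",-f@t,"radial",f@u)
E
python3 st.py
```

```text
5.975 [633.3 -50.1  72.2] 18.08271960705515 58.66938654799014 [2.7 7.3 2.7] [ 2.42 -0.69  0.03] [ 0.17  0.54 -0.16 -0.   -0.86 -1.52]
phi 1.2811784614350323 r 54.127079113880484 resist 5.5617320796481735 radial -5.463449574250571
```

Emit:
{"fn": "servo_tool", "kwargs": {"increments": [[0,0.0082,-0.0005,0,0,0,0],[0,0.0165,0.0003,0,0,0,0],[0,0.0245,0.0022,0,0,0,0],[0,0.0321,0.0054,0,0,0,0],[0,0.0392,0.0096,0,0,0,0],[0,0.0455,0.0148,0,0,0,0],[0,0.051,0.021,0,0,0,0],[0,0.0556,0.0278,0,0,0,0],[0,0.059,0.0353,0,0,0,0],[0,0.0613,0.0432,0,0,0,0],[0,0.0624,0.0514,0,0,0,0]]}}

```text
clock: 7.35
position: [559.8, -17.3, 72.2]
ee_rot: [-0.114, 0.993, -0.001, 0.002]
contact_force: [2.9, -4.9, 3.0]
gripper_width: 17.8
grasp_force: 59.0
```

```bash
python3 st.py
```

```text
7.35 [559.8 -17.3  72.2] 17.815072936270017 58.97816182114184 [ 2.9 -4.9  3. ] [-1.66 -0.71 -0.05] [ 0.26  0.44 -0.36  0.   -0.77 -1.6 ]
phi 2.975328387023219 r 53.28500585476975 resist 5.512126407410856 radial -1.2954570281149032
```

Emit:
{"fn": "servo_tool", "kwargs": {"increments": [[0,0.0001,0.0042,0,0,0,0],[0,-0.0002,0.0083,0,0,0,0],[0,-0.0008,0.0124,0,0,0,0],[0,-0.0015,0.0164,0,0,0,0],[0,-0.0027,0.0204,0,0,0,0],[0,-0.0041,0.0242,0,0,0,0],[0,-0.0041,0.0242,0,0,0,0]]}}

```text
clock: 8.22
position: [557.1, 7.3, 72.1]
ee_rot: [-0.114, 0.993, -0.001, 0.0]
contact_force: [-1.4, -3.6, 5.9]
gripper_width: 17.8
grasp_force: 59.3
```

```bash
python3 st.py
```

```text
8.225 [557.1   7.3  72.1] 17.842953631686356 59.315479723736644 [-1.4 -3.6  5.9] [-1.08  0.2  -0.01] [ 0.3   0.44 -0.36  0.   -0.77 -1.65]
phi 3.440184782066844 r 54.03605444244735 resist 3.7988978268172495 radial 0.8554869847678934
```

Emit:
{"fn": "servo_tool", "kwargs": {"increments": [[0,-0.0006,0.0013,0,0,0,0],[0,-0.0011,0.0023,0,0,0,0],[0,-0.0016,0.0034,0,0,0,0],[0,-0.0016,0.0034,0,0,0,0]]}}

```text
clock: 8.72
position: [557.6, 10.6, 72.1]
ee_rot: [-0.114, 0.994, -0.001, -0.0]
contact_force: [-0.8, -4.3, 6.9]
gripper_width: 17.9
grasp_force: 59.4
```

```bash
python3 st.py
```

```text
8.725 [557.6  10.6  72.1] 17.91746817186457 59.36294939601794 [-0.8 -4.3  6.9] [-1.27  0.3   0.03] [ 0.31  0.44 -0.36  0.   -0.77 -1.65]
phi 3.502600413216898 r 54.142954664205305 resist 4.367604881754437 radial -0.14936309889197497
```

Emit:
{"fn": "servo_tool", "kwargs": {"increments": [[0,-0.0007,0.0012,0,0,0,0],[0,-0.0013,0.0022,0,0,0,0],[0,-0.0019,0.0033,0,0,0,0],[0,-0.0019,0.0033,0,0,0,0]]}}

```text
clock: 9.22
position: [558.3, 13.8, 72.1]
ee_rot: [-0.114, 0.994, -0.001, -0.001]
contact_force: [-1.4, -5.6, 7.9]
gripper_width: 18.2
grasp_force: 59.4
```

```bash
python3 st.py
```

```text
9.225 [558.3  13.8  72.1] 18.16598773678245 59.44560209289193 [-1.4 -5.6  7.9] [-1.69  0.46 -0.04] [ 0.32  0.44 -0.36  0.   -0.77 -1.66]
phi 3.5631048281847217 r 54.29968666301865 resist 5.749826095879497 radial -0.1925307815416566
```

Emit:
{"fn": "servo_tool", "kwargs": {"increments": [[0,-0.0007,0.0012,0,0,0,0],[0,-0.0014,0.0022,0,0,0,0],[0,-0.0021,0.0032,0,0,0,0],[0,-0.0021,0.0032,0,0,0,0]]}}

```text
clock: 9.72
position: [558.6, 15.7, 72.1]
ee_rot: [-0.114, 0.994, -0.002, -0.002]
contact_force: [-1.9, -12.3, 7.8]
gripper_width: 18.5
grasp_force: 59.6
```

```bash
python3 st.py
```

```text
9.725 [558.6  15.7  72.1] 18.527437806363558 59.599165495019406 [ -1.9 -12.3   7.8] [-3.46  0.45 -0.02] [ 0.32  0.44 -0.36  0.   -0.78 -1.67]
phi 3.597215474479451 r 54.47313868696482 resist 12.304395929168768 radial -1.9477983717054295
```

Emit:
{"fn": "servo_tool", "kwargs": {"increments": [[0,-0.0004,0.0006,0,0,0,0],[0,-0.0007,0.0011,0,0,0,0],[0,-0.0007,0.0011,0,0,0,0]]}}

```text
clock: 10.1
position: [558.8, 16.1, 72.1]
ee_rot: [-0.114, 0.994, -0.002, -0.003]
contact_force: [-2.3, -15.0, 9.2]
gripper_width: 18.3
grasp_force: 59.7
```

```bash
python3 st.py
```

```text
10.1 [558.8  16.1  72.1] 18.30595568158749 59.67135140905157 [ -2.3 -15.    9.2] [-4.2   0.51 -0.03] [ 0.32  0.44 -0.35  0.01 -0.78 -1.67]
phi 3.6066044064352374 r 54.487550592086365 resist 14.992118862282757 radial -2.5324580830118526
```

Firm at 15 N, so I'll release, rise and look again.

Emit:
{"fn": "servo_tool", "kwargs": {"increments": [[1,0,0,0,0,0,0],[1,0,0,0,0,0,0],[1,0,0,0,0,0,0],[1,0,0,0,0,0,0],[1,0,0,-0.05,0,0,0],[1,0,0,-0.1,0,0,0],[1,0,0,-0.15,0,0,0],[1,0.02,0,-0.17,0,0,0],[1,0.06,0.02,-0.17,0,0,0],[1,0.08,0.06,-0.17,0,0,0],[1,0.08,0.1,-0.17,0,0,0],[1,0.08,0.1,-0.17,0,0,0]]}}

```text
clock: 11.6
position: [459.3, 101.4, 241.7]
ee_rot: [-0.116, 0.993, 0.0, 0.0]
contact_force: [-0.0, -0.8, -0.1]
gripper_width: 85.0
grasp_force: 0.0
```

```bash
python3 st.py
python3 - <<'E'
from h import *
s=arm.read_state();W=arm.get_image("wrist");T=arm.get_image("top");S=arm.get_image("side")
w=cv2.resize(W["color"],(400,300));
im=np.vstack([np.hstack([cv2.resize(T["color"][120:240,130:290],(400,300),interpolation=2),cv2.resize(S["color"][210:330,150:310],(400,300),interpolation=2)]),np.hstack([w,w*0])])
save("m2.png",im)
for c in("top","side","wrist"):
    for t in("slip_mid","slip","holder","crank_knob"):print(c,t,[(np.round(d["centre"],1),round(d["p"],2)) for d in arm.spot_point(c,t)[:2]])
E
```

```text
11.6 [459.3 101.4 241.7] 85.0132537066184 0.0 [-0.  -0.8 -0.1] [ 0.01 -0.05 -0.03] [ 0.56  0.11 -0.34 -0.   -1.12 -1.9 ]
phi 3.8817139255076816 r 182.55433054934227 resist 0.6371289456237346 radial -0.4282019418245645
top slip_mid [(array([181.8, 175.7]), 0.84), (array([270.5, 253.3]), 0.62)]
top slip [(array([181.4, 178.5]), 0.81), (array([272.3, 251.2]), 0.67)]
top holder [(array([186.7, 179.4]), 0.64), (array([ 98.3, 175. ]), 0.56)]
top crank_knob [(array([247.7, 190.4]), 0.41)]
side slip_mid [(array([221.2, 272.7]), 0.91), (array([328. , 233.3]), 0.81)]
side slip [(array([220.8, 277. ]), 0.89), (array([326.9, 239.9]), 0.8)]
side holder [(array([225.8, 286.4]), 0.64), (array([372.9, 379.7]), 0.62)]
side crank_knob [(array([261.1, 224.4]), 0.51)]
wrist slip_mid [(array([146.2,  75.1]), 0.82), (array([330. , 337.2]), 0.61)]
wrist slip [(array([155.9,  80.3]), 0.92), (array([322.7, 318.9]), 0.62)]
wrist holder [(array([326.9, 306.5]), 0.68)]
wrist crank_knob [(array([161. , 274.2]), 0.63)]
```

View pics/m2.png

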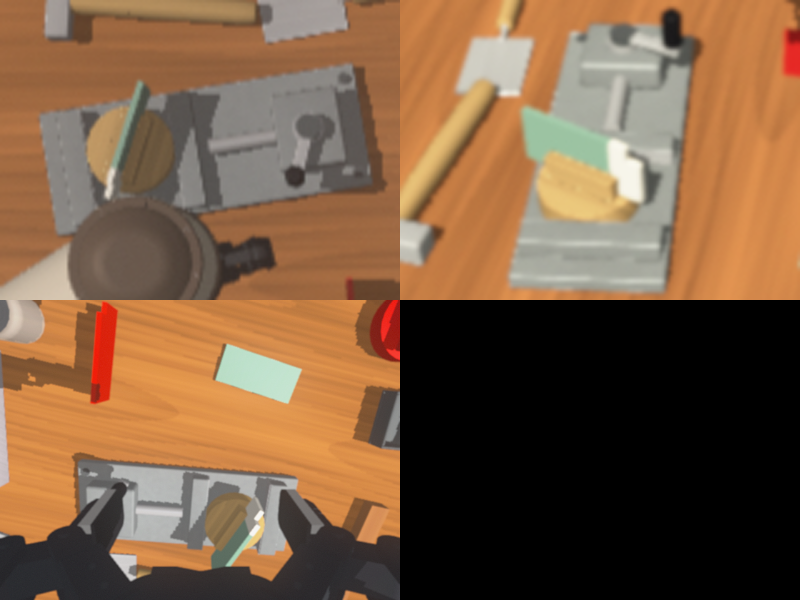

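Clamped: the jaw is against the holder and the knob now points toward the robot. The slip still stands, with its frosted end toward the robot (top crop about (110,190)). I'll refine the slip pose by fitting its silhouette.

```bash
cat > fit.py <<'E'
from h import *
from scipy.optimize import minimize
T=arm.get_image("top");S=arm.get_image("side")
def mask(im,roi):
    c=im["color"].astype(int);r,g,b=c[...,0],c[...,1],c[...,2]
    m=((g>r+15)&(g>=b))|((r>150)&(g>150)&(b>140))
    z=np.zeros(m.shape,bool);x0,x1,y0,y1=roi;z[y0:y1,x0:x1]=m[y0:y1,x0:x1];return z
M=[(T,mask(T,(165,205,145,205))),(S,mask(S,(195,252,245,300)))]
print([int(m.sum()) for _,m in M])
pts=[(60,0),(60,41),(46,41),(46,55),(-60,55),(-60,0)]
def cov(im,p):
    x,y,a=p;u=np.array([np.cos(a),np.sin(a),0]);n=np.array([-u[1],u[0],0])
    m=np.zeros((1680,2240),np.uint8)
    lo=22 # below is hidden by cheeks over the middle
    def poly(P): 
        q=(proj(im,P)+.5)*4; cv2.fillPoly(m,[np.round(q).astype(np.int32)],255)
    W=lambda s,z,o:np.array([x,y,39+z])+u*s+n*o
    for i in range(6):
        (s1,z1),(s2,z2)=pts[i],pts[(i+1)%6]; poly([W(s1,z1,-3),W(s2,z2,-3),W(s2,z2,3),W(s1,z1,3)])
    for o in(-3,3): poly([W(s,z,o) for s,z in pts])
    return cv2.resize(m,(560,420),interpolation=cv2.INTER_AREA)/255.
def cost(p):
    e=0
    for im,m in M: e+=np.abs(cov(im,p)-m).sum()
    return e
best=None
for a in(2.75,2.82,2.9):
    r=minimize(cost,[603,178,a],method="Nelder-Mead",options=dict(initial_simplex=[[603,178,a],[611,178,a],[603,186,a],[603,178,a+.08]],maxiter=150))
    print(r.x,r.fun)
    if best is None or r.fun<best.fun:best=r
for i,(im,m) in enumerate(M):
    c=cov(im,best.x); o=im["color"].copy(); e=(c>.5).astype(np.uint8)
    cs,_=cv2.findContours(cv2.resize(e,None,fx=6,fy=6,interpolation=0),0,2)
    big=cv2.resize(o,None,fx=6,fy=6,interpolation=2);cv2.drawContours(big,cs,-1,(255,0,0),1)
    cs,_=cv2.findContours(cv2.resize(m.astype(np.uint8),None,fx=6,fy=6,interpolation=0),0,2);cv2.drawContours(big,cs,-1,(0,0,255),1)
    x0,y0=((155,145),(190,240))[i]; M[i]+=(big[y0*6:(y0+65)*6,x0*6:(x0+66)*6],)
save("fit.png",np.hstack([M[0][2],M[1][2]]))
E
python3 fit.py
```

```text
[98, 1717]
[601.96161565 142.90499538   3.72577676] 1110.9019607843136
[602.77564755 139.20497948   3.73709673] 1119.3019607843137
[601.34357962 144.10557687   3.7631815 ] 1115.7098039215687
```

View pics/fit.png

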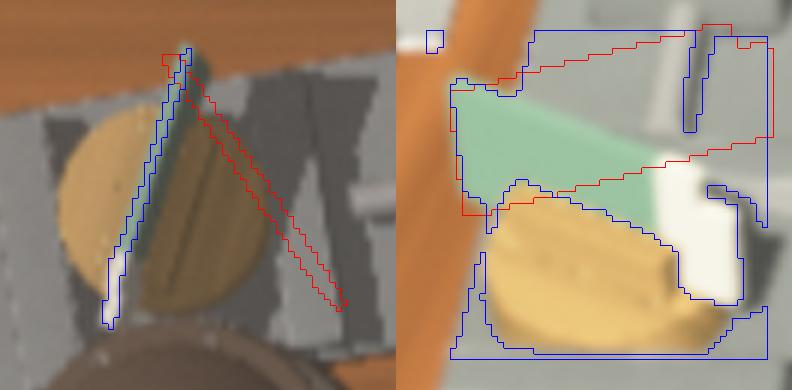

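```bash
python3 - <<'E'
s=open("fit.py").read()
s=s.replace("    m=((g>r+15)&(g>=b))|((r>150)&(g>150)&(b>140))\n","    m=((g>r+15)&(g>=b))|((r>150)&(g>150)&(b>140)) if im is T else ((g>r+20)&(g>b+8))|((r>205)&(b>185))\n")
s=s.replace("range(6):","(range(6) if im is S else (1,2,3)):").replace("for o in(-3,3):","for o in((-3,3) if im is S else ()):")
s=s.replace("for im,m in M: e+=np.abs(cov(im,p)-m).sum()","for im,m in M:\n        c=im['color'].astype(int);k=(c[...,0]-c[...,2]<50)|m if im is S else 1\n        e+=(np.abs(cov(im,p)-m)*k).sum()*(1 if im is S else 2)")
open("fit.py","w").write(s)
E
python3 fit.py
```

```text
[96, 691]
[599.52812726 184.94974744   2.81721274] 190.60784313725492
[599.67772116 184.87116393   2.82155965] 186.78823529411764
[600.3369669  184.78755765   2.83904912] 191.48235294117643
```

View pics/fit.png

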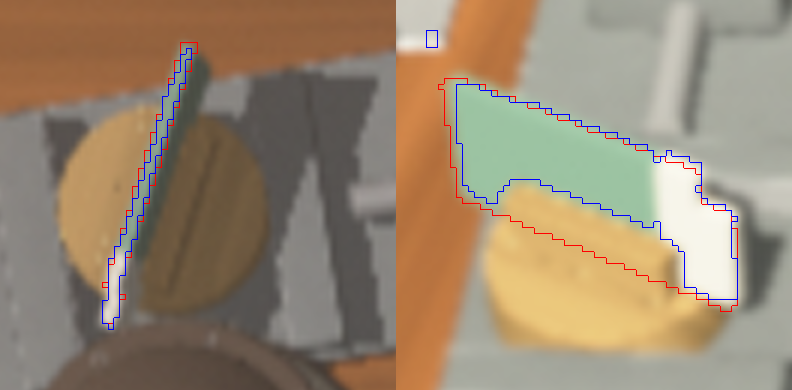

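The fit overlay matches the slip in both views: centre (600,185), yaw 2.83, and 5.6 mm along the vise's y against the expected 5.

Run:
```python
from h import *
s=arm.read_state();R0=R.from_quat(s["ee_rot"]);x=R0.apply([1,0,0]);print(s["position"],np.arctan2(x[1],x[0]))
print(rel(s["position"],R0,[599.8,184.9,160]))
print("turn",np.degrees((np.arctan2(x[1],x[0])-2.83)%(2*np.pi)))
```

```text
[459.93423553  99.48680828 241.31353476] -2.9137287614323317
[-0.1555  0.0516  0.0813]
turn 30.90858330202372
```

Emit:
{"fn": "servo_tool", "kwargs": {"increments": [[1,-0.04,0.013,0,0,0,10],[1,-0.08,0.026,0,0,0,20],[1,-0.12,0.04,0.02,0,0,31],[1,-0.1555,0.0516,0.06,0,0,31],[1,-0.1555,0.0516,0.081,0,0,31],[1,-0.1555,0.0516,0.081,0,0,31],[1,-0.1555,0.0516,0.081,0,0,31],[1,-0.1555,0.0516,0.081,0,0,31]]}}

```text
clock: 13.55
position: [600.3, 185.1, 162.3]
ee_rot: [0.156, 0.988, 0.001, 0.001]
contact_force: [-0.1, 0.3, -0.4]
gripper_width: 85.3
grasp_force: 0.0
```

Run:
```python
from h import *
s=arm.read_state();R0=R.from_quat(s["ee_rot"]);x=R0.apply([1,0,0]);print(s["position"],np.arctan2(x[1],x[0]),s["joints"].round(2))
print(rel(s["position"],R0,[599.8,184.9,67]))
im=arm.get_image("wrist");Hm=np.array(im["hand_eye"]);Tw=np.eye(4);Tw[:3,:3]=R0.as_matrix();Tw[:3,3]=s["position"]
C=np.linalg.inv(Tw@Hm);K=np.array([[im["fx"],0,im["cx"]],[0,im["fy"],im["cy"]],[0,0,1.]])
u=np.array([np.cos(2.83),np.sin(2.83),0]);n=np.array([-u[1],u[0],0]);o=im["color"].copy()
P=[np.array([599.8,184.9,z])+u*a+n*b for b in(-3,3) for a,z in((60,80),(46,80),(46,94),(-60,94))]
q=cv2.projectPoints(np.array(P),C[:3,:3],C[:3,3],K,None)[0].reshape(-1,2)
for l in(q[:4],q[4:]): cv2.polylines(o,[np.round(l).astype(np.int32)],False,(255,0,0),1)
save("w3.png",o);print(arm.spot_point("wrist","slip_mid"),q.round())
```

```text
[600.31115614 185.07482732 162.2886089 ] 2.828519727777356 [ 0.56  0.44 -0.08  0.   -1.04 -2.44]
[ 0.0007 -0.0006  0.0953]
[{'centre': [280.7, 210.5], 'p': 0.56}] [[283. 118.]
 [283. 142.]
 [283. 144.]
 [283. 308.]
 [273. 118.]
 [273. 142.]
 [272. 144.]
 [273. 308.]]
```

View pics/w3.png

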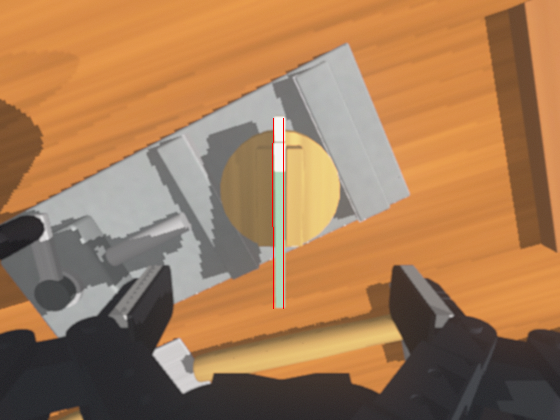

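The wrist view shows the slip centred between the fingers and the model outline lying on it. I'll check the jaw–holder contact once, up close.

Run:
```python
from h import *
s=arm.read_state();R0=R.from_quat(s["ee_rot"])
im=arm.get_image("wrist");Hm=np.array(im["hand_eye"]);Tw=np.eye(4);Tw[:3,:3]=R0.as_matrix();Tw[:3,3]=s["position"]
C=np.linalg.inv(Tw@Hm);K=np.array([[im["fx"],0,im["cx"]],[0,im["fy"],im["cy"]],[0,0,1.]])
v=np.array([-.1444,.9895,0]);u=np.array([.9895,.1444,0]);O=np.array([584.4,177,0])
big=cv2.resize(im["color"][90:290,140:400],None,fx=3,fy=3,interpolation=2)
pj=lambda P:((cv2.projectPoints(np.array(P),C[:3,:3],C[:3,3],K,None)[0].reshape(-1,2)-[140,90])*3).round().astype(np.int32)
for y in(-39.5,50): cv2.polylines(big,[pj([O+v*y+u*a+[0,0,34] for a in(-60,60)])],False,(255,0,0),1)
c=np.array([599.8,184.9,24.]);
cv2.polylines(big,[pj([c+45*np.array([np.cos(t),np.sin(t),0])+[0,0,15] for t in np.linspace(0,6.28,40)])],True,(0,0,255),1)
save("j.png",big)
```

```text
(no output)
```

View pics/j.png

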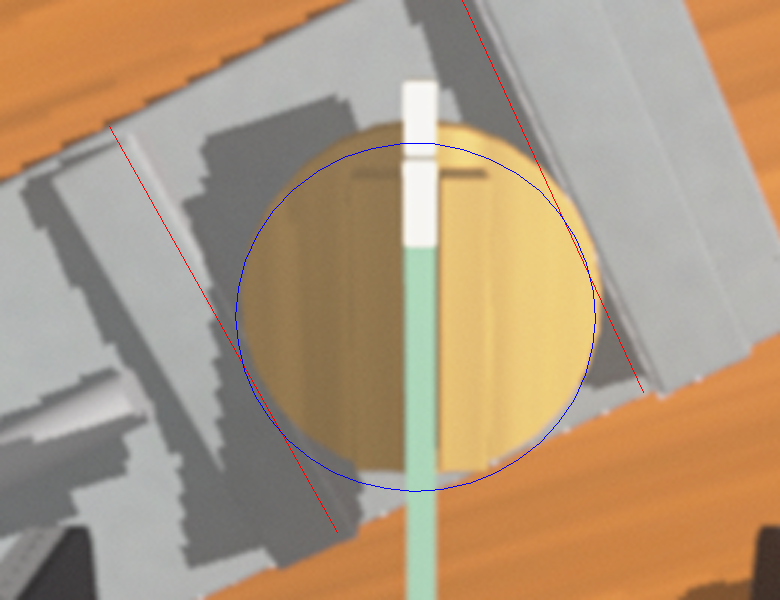

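The close-up shows the holder meeting both jaw faces, near (240,330) and (600,280), so the clamp is good. Next I'll descend and grip the slip.

Emit:
{"fn": "servo_tool", "kwargs": {"increments": [[1,0.0005,-0.0005,0.04,0,0,0],[1,0.0005,-0.0005,0.075,0,0,0],[1,0.0005,-0.0005,0.095,0,0,0],[1,0.0005,-0.0005,0.095,0,0,0],[0,0.0005,-0.0005,0.095,0,0,0],[0,0.0005,-0.0005,0.095,0,0,0],[0,0.0005,-0.0005,0.095,0,0,0],[0,0.0005,-0.0005,0.095,0,0,0],[0,0.0005,-0.0005,0.095,0,0,0],[0,0.0005,-0.0005,0.095,0,0,0],[0,0.0005,-0.0005,0.095,0,0,0]]}}

```text
clock: 15.08
position: [599.4, 184.7, 65.8]
ee_rot: [0.156, 0.988, 0.0, 0.0]
contact_force: [0.0, 0.1, 3.4]
gripper_width: 4.9
grasp_force: 59.6
```

```bash
python3 st.py
```

```text
15.075 [599.4 184.7  65.8] 4.937991546470404 59.61237967014313 [0.  0.1 3.4] [0.07 0.22 0.04] [ 0.56  0.54 -0.19  0.   -0.84 -2.44]
phi 4.797765448938029 r 186.0437425497947 resist -0.03784845250579639 radial 0.12903005461158312
```

Gripped. Next is a slow lift straight up.

Emit:
{"fn": "servo_tool", "kwargs": {"increments": [[0,0,0,-0.004,0,0,0],[0,0,0,-0.01,0,0,0],[0,0,0,-0.02,0,0,0],[0,0,0,-0.035,0,0,0],[0,0,0,-0.05,0,0,0],[0,0,0,-0.075,0,0,0],[0,0,0,-0.11,0,0,0],[0,0,0,-0.15,0,0,0],[0,0,0,-0.19,0,0,0],[0,0,0,-0.22,0,0,0],[0,0,0,-0.23,0,0,0],[0,0,0,-0.23,0,0,0]]}}

```text
clock: 16.58
position: [598.9, 184.6, 295.6]
ee_rot: [0.156, 0.988, 0.0, 0.0]
contact_force: [0.0, -0.8, -1.5]
gripper_width: 4.7
grasp_force: 59.2
```

```bash
python3 st.py
python3 - <<'E'
from h import *
s=arm.read_state();R0=R.from_quat(s["ee_rot"])
print(rel(s["position"],R0,[528,-306,296]))
for t in("slip_mid","holder"):print([(np.round(d["centre"]),d["p"]) for d in (arm.get_image("side") and arm.spot_point("side",t))])
E
```

```text
16.575 [598.9 184.6 295.6] 4.685460731364658 59.15962636470795 [ 0.  -0.8 -1.5] [ 0.   -0.02 -0.  ] [ 0.56  0.35  0.12 -0.   -1.34 -2.44]
phi 4.794871466431736 r 185.91760566221907 resist 0.04887947817880521 radial -0.8074203405767336
[-0.0838 -0.4885 -0.0008]
[(array([214., 179.]), 0.78), (array([328., 235.]), 0.66)]
[(array([371., 378.]), 0.78), (array([225., 289.]), 0.72)]
```

Emit:
{"fn": "servo_tool", "kwargs": {"increments": [[0,-0.004,-0.025,0,0,0,0],[0,-0.012,-0.07,0,0,0,0],[0,-0.02,-0.115,0,0,0,0],[0,-0.028,-0.165,0,0,0,0],[0,-0.037,-0.215,0,0,0,0],[0,-0.045,-0.265,0,0,0,0],[0,-0.054,-0.315,0,0,0,0],[0,-0.062,-0.365,0,0,0,0],[0,-0.071,-0.415,0,0,0,0],[0,-0.078,-0.455,0,0,0,0],[0,-0.083,-0.48,0,0,0,0],[0,-0.084,-0.488,0,0,0,0]]}}

```text
clock: 18.27
position: [527.3, -307.5, 294.5]
ee_rot: [0.157, 0.988, 0.0, -0.001]
contact_force: [0.3, 0.7, -1.2]
gripper_width: 4.9
grasp_force: 59.1
```

Emit:
{"fn": "servo_tool", "kwargs": {"increments": [[0,0,0,0,0,5,0],[0,0,0,0,0,12,0],[0,0,0,0,0,20,0],[0,0,0,0,0,28,0],[0,0,0,0,0,34,0],[0,0,0,0,0,38,0],[0,0,0,0,0,40,0],[0,0,0,0,0,40,0]]}}

```text
clock: 19.27
position: [528.8, -305.4, 294.5]
ee_rot: [0.146, 0.928, 0.053, -0.338]
contact_force: [0.7, 0.0, -0.8]
gripper_width: 4.9
grasp_force: 59.1
```

```bash
python3 st.py
python3 - <<'E'
from h import *
s=arm.read_state();R0=R.from_quat(s["ee_rot"]);print(R0.as_matrix().round(3))
E
```

```text
19.275 [ 528.8 -305.4  294.5] 4.918119432659581 59.099425077438354 [ 0.7  0.  -0.8] [-0.41 -1.4  -0.02] [-0.27  0.71  0.56 -0.03 -2.12 -1.62]
phi 1.977779936359105 r 315.19384583377644 resist 0.6718991560860882 radial -0.20023980113421253
[[-0.728  0.308 -0.612]
 [ 0.236  0.951  0.198]
 [ 0.643  0.    -0.766]]
```

Emit:
{"fn": "servo_tool", "kwargs": {"increments": [[0,-0.006,0,0.008,0,4,0],[0,-0.018,0,0.021,0,9,0],[0,-0.032,0,0.038,0,14,0],[0,-0.043,0,0.052,0,17,0],[0,-0.051,0,0.061,0,18,0],[0,-0.051,0,0.061,0,18,0],[0,-0.051,0,0.061,0,18,0],[0,-0.051,0,0.061,0,18,0],[0,-0.051,0,0.061,0,18,0],[0,-0.051,0,0.061,0,18,0],[0,-0.051,0,0.061,0,18,0]]}}

```text
clock: 20.65
position: [528.5, -305.6, 215.9]
ee_rot: [0.136, 0.864, 0.076, -0.479]
contact_force: [0.2, -0.2, -1.3]
gripper_width: 4.5
grasp_force: 59.1
```

```bash
python3 st.py
python3 - <<'E'
from h import *
s=arm.read_state();R0=R.from_quat(s["ee_rot"]);print(R0.as_matrix().round(3)[:,0])
T=arm.get_image("top");S=arm.get_image("side");p=proj(S,[s["position"]])[0];print(p)
x0,y0=int(p[0])-60,max(0,int(p[1])-60)
save("e.png",np.hstack([cv2.resize(S["color"][y0:y0+120,x0:x0+120],(390,390),interpolation=2),cv2.resize(T["color"][100:260,140:300],(390,390),interpolation=2)]))
E
```

```text
20.65 [ 528.5 -305.6  215.9] 4.531531083991716 59.12796199321747 [ 0.2 -0.2 -1.3] [-0.55 -1.84 -0.04] [-0.28  0.91  0.59 -0.04 -2.27 -1.62]
phi 1.978522128387511 r 315.39518260015905 resist 0.2120964383814368 radial 0.09945908833732135
[-0.504  0.163  0.848]
[294.23651506 114.72163136]
```

View pics/e.png

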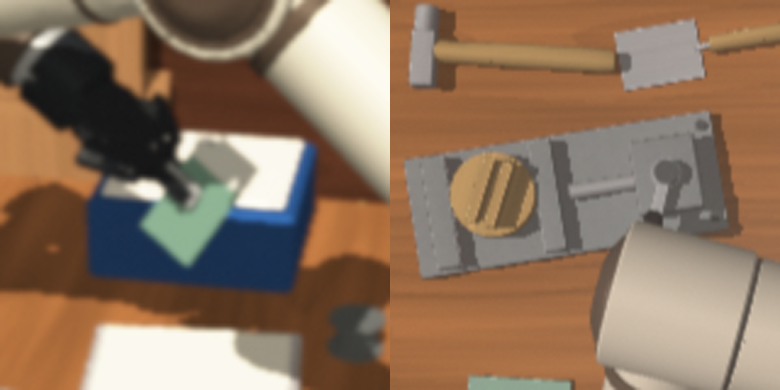

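The final view shows the slip steeply tilted above the light box, with its frosted, notched end uppermost. The holder is still clamped and empty.

```bash
python3 -c "
from bench import arm
print(arm.job_done())"
```

```text
the job is handed in; nothing more can be done
None
```

I cranked the vise shut on the holder with about 15 N at the knob and drew out the slip. I then handed in with it held still above the light box, frosted end up at about 58°, its lowest corner roughly 120 mm above the box top.

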